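# Seat and press the lid on the inkstone

### The arm

A 6-joint arm with a two-finger parallel gripper is mounted at the origin on the work surface. World frame = base frame: x ahead of the robot, y to its left, z up, the work surface at z = 0. Lengths are in mm, angles in rad, forces in N, time in s.
With the tool pointing down it reaches from about 350 to 975 mm from the base axis. Payload 7.1 kg.
Tool frame: the origin (TCP) lies midway between the tips of the shut fingers; the grasp point (between the pads) lies pinch_z behind it (pinch_z is the distance from the TCP to the grasp point, in mm); z points along the fingers, y is the line along which they close (so a half turn about z gives the same grasp; the last joint's range is limited). The gripper opens to 88 mm and grips with 3 to 60 N. Pads are 20 mm wide; open, the fingers measure 115 mm over their backs; the gripper's body (75 mm by 178 mm) begins 61 mm behind the grasp point.
Start: joints at [-1.228, 0.423, 1.63, -0, 1.089, -0.019], TCP at [221.24, -584.515, 192.775] pointing down, gripper open.
Joint ranges: [-3, 3], [-0.9, 2.11], [0.09, 2.58], [-1.31, 4.45], [0.11, 2.69], [-2.54, 2.54]. Speed limits (rad/s): [2.39, 2.39, 3.01, 3.14, 3.14, 3.14].

### API

Orientations are given as a rotation vector (axis times angle).
In Python, from workcell import get_obs, get_image, close_job, pinch_z gives the robot as it stands.
- The arm moves only by the tool jog_arm, never from a script. Its argument "commands" is a list of rows, each a list of 3 entries, a list of its own where there are three numbers: the gripper command: -1 is shut, 1 is fully open, values between are in proportion, then the shift along the tool's x, y, z as a fraction of full scale, then the turn, a rotation vector about the tool's x, y, z as a fraction of full scale. In form: [[gripper, [tx, ty, tz], [rx, ry, rz]], ...]. A call has 1 to 10 rows; each row shifts and turns the commanded pose from where the row before left it, along the tool's axes as they then stand; what a row does not reach is not made up. Full scale, the value 1, is 0.1 m for a shift and 45 degrees for a turn. A row lasts 1/10 s, in which the tool goes at most 50 mm and 8.59 degrees, less where a joint would pass 70% of its speed; a pose out of reach is approached as far as the arm can. A call with a number of a shift or a turn outside -1 to 1 is refused whole. A call with a gripper value outside its range is refused whole. The fingers move at their own pace and stop on an object; the grip force is fixed at half the most. Time passes only in rows, so rows that do not move let the fingers close. It gives the time, the measured TCP pose, the force, the opening and the grip force at its end, in the units of the state.
- get_obs(): the state, without advancing time (a new reading comes with each control period).
- get_image(name): name is "side" or "top"; returns a dict with "image" (400x640x3 uint8, blue, green, red), "z_map" (400x640 float32, mm along the optical axis (not along the pixel's ray), 0 where there is no reading), "intrinsics" (3x3 intrinsics, pixels), "eye" and "orientation" of the camera in the world. Camera axes: x right, y down, z forward; pixel columns grow to the right and rows downward; lengths in mm; the calibration is good to about 2 mm. A picture is of the moment at which its call begins.
- close_job(): hands the job in; it is judged then, once.
The state is a dict: "t": time; "qpos": joint angles; "qvel": joint speeds; "joint_torque": joint torques, N m; "ee_pos": TCP position; "orientation": TCP orientation; "ft_force": force on the tool from outside, world axes, zero at the start; "moment": the same for the moment, N m; "width": finger opening in mm; "grasp_force": force on a finger pad.
Only numpy, scipy, OpenCV 4.12 (cv2) and the standard library are available. Lean on these libraries where they do the work, as an engineer would, in place of code of your own. Each camera call takes 0.05 s, during which the arm holds its last target. There are 200 camera calls.

### The job

Put the wooden lid on the inkstone: lift it by its handle, lay it level on the tip of the stone's locating pin with its hidden socket a couple of centimetres to one side of the pin, and slide it across without lifting it until the socket drops over the pin and the lid lies square over the stone, its brass-dot end at the pin end. Then press it down until the rubber seal is fully squeezed, and finish while still holding the lid pressed down there. Leave the dish, the brush and the ink stick where they are.

Things in the scene. Friction and masses are not known exactly. Their poses are not given: they have to be found in the camera images.
- lid: Loose brown wooden lid 150 x 104 x 20 mm (x, y, z), about 0.3 kg, flat on the 3 mm felt mat. Origin: centre of its underside; x along its length, z up. On top, at the centre, a dark bridge handle: a bar 70 mm long (x), 16 mm wide (y), 34 to 56 mm above the underside, on 12 mm wide feet at x = +-24 mm. A brass dot on top at x = +60 mm marks the +x end. Underside flat but for one blind socket.
- socket (a point): Centre of the mouth of the blind socket in the lid's underside, at lid x = +28 mm, y = 0, z = 0: 14 mm across, 16 mm deep, slightly chamfered; cannot be seen from above.
- handle (a point): Middle of the lid's handle bar, 45 mm above the centre of the lid's underside.
- stone: Fixed grey slate inkstone 196 x 136 mm on the mat; slate top 34 mm above its underside. Origin: centre of its underside; x along its length, z up. Round black well (66 mm across) at x = -32 mm, pin at x = +28 mm in a brass collar, both inside a black rubber seal frame 140 x 94 mm whose top is 42 mm up when free. The seated lid lies on the seal, centred on the stone, the x axes alike.
- pin_tip (a point): Top of the fixed steel locating pin, 10 mm diameter with a round tip, at stone x = +28 mm, y = 0, 50 mm above the stone's underside: 8 mm above the unsqueezed seal. So a lid laid on the tip drops 8 mm when the socket finds the pin.
- seal (a joint): How far the springy rubber seal is squeezed down, m: 0 free, 0.005 fully squeezed (hard stop). It moves straight down. It starts to give at about 5.5 N and is fully squeezed at about 13.5 N in all (the lid's own weight of 2 to 4 N included, which alone does not squeeze it).
- dish: Bystander: white porcelain dish, 84 mm across, 28 mm high. Origin: centre of its underside.
- brush: Bystander: writing brush, yellow handle and pale tip, 205 mm long, 16 mm high, lying on the mat along its x. Origin: on its underside, near the middle.
- ink_stick: Bystander: black ink stick 100 x 24 x 16 mm lying on the mat. Origin: centre of its underside.
Not all that is in view belongs to the job. Of the things shaped like the lid, the brown one is meant.

How it is judged:
By the outcome, as a careful person would: the job done as asked, in the order asked, and still so for the second after the job is handed in, while the arm keeps its last pose, push and grip.
It also fails if it takes over 58 s, if anything falls off the work surface, if the arm or the gripper's body presses on something with over 40 N, if the wrist force passes 120 N, or if a joint passes its speed limit or range.

## Working session

There is one attempt and no reset: what is moved stays moved. The work goes in short steps, Python scripts to look and compute and a tool call to move; the robot and the scene stay as the last step left them, time stands still between calls to the robot, and variables do not carry over. Pictures are saved under pics/ and viewed, at most 10 in all, crops included, and the job is handed in when it is done.

Besides the shell and the picture viewer there is one more tool, called after "Emit:" as name(argument=value, ...), one argument or row to a line, values as JSON. jog_arm: Moves the arm, as the interface text tells. Its arguments: {"type":"object","properties":{"commands":{"type":"array","items":{"type":"array"}}},"required":["commands"]}

```bash
mkdir -p pics
cat > h.py <<'E'
import numpy as np, cv2
from workcell import get_obs, get_image, close_job, pinch_z
from scipy.spatial.transform import Rotation as R
def snap(cam,fn=None):
    d=get_image(cam); np.savez('last_'+cam+'.npz',**{k:np.array(v) for k,v in d.items()})
    if fn: cv2.imwrite('pics/'+fn,d['image'])
    return d
def Rm(o):
    o=np.array(o,float)
    return o if o.shape==(3,3) else (R.from_rotvec(o).as_matrix() if o.size==3 else R.from_quat(o).as_matrix())
def px(d,u,v,plane=None):
    K=np.array(d['intrinsics']);r=np.linalg.inv(K)@np.array([u,v,1.]);M=Rm(d['orientation']);e=np.array(d['eye'])
    w=M@r
    s=d['z_map'][int(round(v)),int(round(u))] if plane is None else (plane-e[2])/w[2]
    return e+s*w
E
python3 - <<'E'
from h import *
o=get_obs();print(o,pinch_z)
for c in('top','side'):
    d=snap(c,c+'0.png');print(c,d['eye'],d['orientation'],d['intrinsics'])
E
```

```text
{'t': 0.0, 'qpos': array([-1.22799282e+00,  4.23817858e-01,  1.63069961e+00,  4.24642950e-06,
        1.08863136e+00, -1.89924495e-02]), 'qvel': array([-7.84899132e-04, -1.82072396e-03,  4.75797448e-05, -1.44984619e-03,
        3.49859036e-04, -1.68938802e-03]), 'joint_torque': array([-1.70136755e-03, -5.44631732e+01, -2.73661280e+01,  6.43596472e-02,
        2.28900905e-02, -1.32423907e-04]), 'ee_pos': array([ 221.0429402 , -583.94433846,  192.01232701]), 'orientation': array([-3.08881899e+00, -5.64933792e-01,  3.88020495e-04]), 'ft_force': array([ 0.3968871 , -0.81620348,  0.1484955 ]), 'moment': array([ 0.02879026, -0.02623425, -0.00508762]), 'grasp_force': 0.0, 'width': 87.8914139981285} 18.700000000000003
top [ 450.64434135   91.92926665 1070.14121897] [-2.19377694  2.12934026 -0.18349709] [[451.84489155   0.         328.72785761]
 [  0.         451.84489155 205.09561922]
 [  0.           0.           1.        ]]
side [281.37539822 438.8446406  572.65237435] [-0.87800664  2.56550319 -1.01882165] [[363.79033963   0.         316.58990079]
 [  0.         363.79033963 201.66847706]
 [  0.           0.           1.        ]]
```

View pics/top0.png

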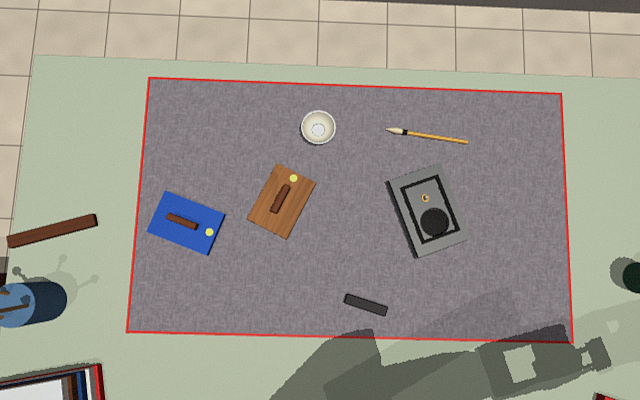

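View pics/side0.png

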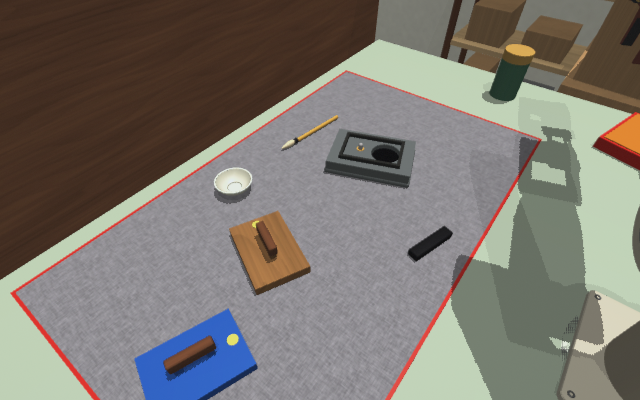

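Top view: brown lid with a brass dot at (281,201), dot at (293,178). The blue lid at (186,222) is a look-alike, and the stone at (427,211) has its pin at (425,198) and its well at (434,222). I choose the brown lid and check it in one close crop.

Run:
```python
from h import *
d=dict(np.load('last_top.npz'));im=d['image']
c=cv2.resize(im[155:265,235:475],None,fx=3.3,fy=3.3,interpolation=cv2.INTER_CUBIC);cv2.imwrite('pics/crop1.png',c)
K=d['intrinsics'];M=Rm(d['orientation']);e=d['eye']
v,u=np.mgrid[0:400,0:640];r=np.stack([(u-K[0,2])/K[0,0],(v-K[1,2])/K[1,1],np.ones(u.shape)],-1)
P=e+(r*d['z_map'][...,None])@M.T; np.save('P.npy',P)
print('mat z',np.median(P[250:280,220:320,2]))
def rect(m,name):
    pts=P[m][:,:2].astype(np.float32);(c,s,a)=cv2.minAreaRect(pts);print(name,np.round(c,1),np.round(s,1),round(a,1),'z',np.percentile(P[m][:,2],[5,50,95]).round(1),m.sum())
reg=lambda a,b,c,dd:((u>=a)&(u<b)&(v>=c)&(v<dd))
z=P[...,2]
rect(reg(240,325,155,245)&(z>18)&(z<30),'lid')
rect(reg(240,325,155,245)&(z>50),'handle')
rect(reg(380,475,155,265)&(z>31)&(z<42),'slate')
rect(reg(380,475,155,265)&(z>42)&(z<48),'seal')
m=reg(415,435,188,208)&(z>48);print('pin',P[m].round(1), np.argwhere(m))
for n,q,zz in(('dot',(293,178),23),('well',(434,222),37),('pin',(425,198),53)):print(n,px(d,*q,plane=zz).round(1),P[q[1],q[0]].round(1))
```

```text
mat z 1.757151532085345
lid [606.6 175.8] [104.5 149.8] 64.8 z [19.  21.9 24.9] 2533
handle [537.5 152.2] [203.7  57. ] 19.1 z [  54.    57.7 1070.1] 251
slate [ 595.4 -169.3] [190.2 132.3] 21.6 z [32.8 36.  39.9] 3351
seal [ 595.8 -167.4] [142.4  97.4] 21.4 z [42.3 44.3 46.7] 523
pin [[ 623.8 -154.8   48.5]
 [ 623.3 -156.2   52.3]
 [ 623.5 -161.    51.6]
 [ 621.1 -154.3   50.8]
 [ 621.6 -157.2   48.4]
 [ 620.9 -160.6   53.2]
 [ 618.3 -153.5   53.9]
 [ 619.2 -157.1   48.7]
 [ 619.1 -159.1   50. ]
 [ 619.2 -161.5   49.6]
 [ 616.9 -157.1   48.4]
 [ 616.6 -158.9   50.7]] [[196 424]
 [196 425]
 [196 427]
 [197 424]
 [197 425]
 [197 427]
 [198 424]
 [198 425]
 [198 426]
 [198 427]
 [199 425]
 [199 426]]
dot [661.  149.6  23. ] [661.1 149.6  22.2]
well [ 565.6 -180.8   37. ] [ 450.6   91.9 1070.1]
pin [ 618.5 -156.    53. ] [ 619.2 -157.1   48.7]
```

View pics/crop1.png

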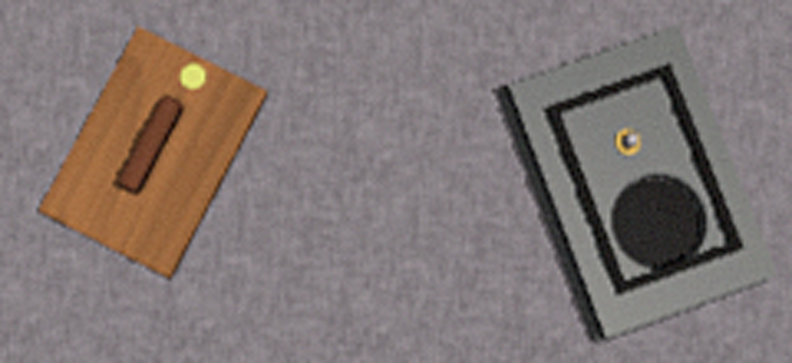

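The crop confirms it: the brown lid's brass dot is at its far end (crop 193,77) and its handle is centred. The stone's pin is at crop (628,142) and its well at (658,222). Sizes and heights match: lid centre (606.6, 175.8), yaw −25.2°; stone centre (595.6, −168.3), yaw +21.5°, pin near (620.5, −157.8). The arm goes above the lid next.

Emit:
jog_arm(
  commands=[
    [1, [0.35, -0.32, 0], [0, 0, 0]],
    [1, [0.35, -0.32, 0], [0, 0, 0]],
    [1, [0.35, -0.32, 0], [0, 0, 0]],
    [1, [0.35, -0.32, 0], [0, 0, 0]],
    [1, [0.35, -0.32, 0], [0, 0, 0]],
    [1, [0.35, -0.32, 0], [0, 0, 0]],
    [1, [0.35, -0.32, 0], [0, 0, 0]],
    [1, [0.35, -0.32, 0], [0, 0, 0]],
    [1, [0.35, -0.32, 0], [0, 0, 0]],
    [1, [0.35, -0.32, 0], [0, 0, 0]],
  ],
)

```text
t: 1.1
ee_pos: [435.7, -159.5, 192.7]
orientation: [-3.09, -0.565, 0.0]
ft_force: [0.4, -0.1, 0.5]
width: 88.0
grasp_force: 0.0
```

Emit:
jog_arm(
  commands=[
    [1, [0.35, -0.32, 0], [0, 0, 0]],
    [1, [0.35, -0.32, 0], [0, 0, 0]],
    [1, [0.35, -0.32, 0], [0, 0, 0]],
    [1, [0.35, -0.32, 0], [0, 0, 0]],
    [1, [0.35, -0.32, 0], [0, 0, 0]],
    [1, [0.35, -0.32, 0], [0, 0, 0]],
    [1, [0.35, -0.32, 0], [0, 0, 0]],
    [1, [0.35, -0.32, 0], [0, 0, 0]],
  ],
)

```text
t: 1.9
ee_pos: [606.9, 179.1, 192.4]
orientation: [3.09, 0.566, -0.001]
ft_force: [1.1, -0.2, 0.3]
width: 87.4
grasp_force: 0.0
```

Emit:
jog_arm(
  commands=[
    [1, [0, 0, 0], [0, 0, 0.19]],
    [1, [0, 0, 0], [0, 0, 0.19]],
    [1, [0, 0, 0], [0, 0, 0.19]],
    [1, [0, 0, 0], [0, 0, 0.19]],
    [1, [0, 0, 0], [0, 0, 0.19]],
    [1, [0, 0, 0], [0, 0, 0.07]],
    [1, [0, 0, 0], [0, 0, 0]],
    [1, [0, 0, 0], [0, 0, 0]],
  ],
)

```text
t: 2.7
ee_pos: [606.3, 177.1, 192.5]
orientation: [3.066, -0.682, -0.001]
ft_force: [0.7, 0.5, -0.7]
width: 87.8
grasp_force: 0.0
```

```bash
cat >> h.py <<'E'
def state():
    o=get_obs();M=Rm(o['orientation'])
    print('t',round(o['t'],2),'tcp',o['ee_pos'].round(1),'yaw',np.degrees(np.arctan2(M[1,0],M[0,0])).round(2),'tilt',M[:2,2].round(4),'F',o['ft_force'].round(2),'mom',o['moment'].round(2),'w',round(o['width'],1),'g',round(o['grasp_force'],1),'q6',o['qpos'][5].round(2))
    return o,M
def toward(target,M,p): print('tool shift mm',(M.T@(np.array(target)-p)).round(1))
E
python3 - <<'E'
from h import *
o,M=state();P=np.load('P.npy');z=P[...,2]
m=(z>50)&(z<65);m[:155]=0;m[245:]=0;m[:,:240]=0;m[:,325:]=0
c=P[m];print(cv2.minAreaRect(c[:,:2].astype(np.float32)),c.mean(0))
toward([606.6,175.8,29.3],M,o['ee_pos'])
snap('side','side1.png')
E
```

```text
t 2.7 tcp [606.3 177.1 192.5] yaw -25.07 tilt [-0.0006 -0.0002] F [ 0.73  0.53 -0.73] mom [0.05 0.03 0.03] w 87.8 g 0.0 q6 2.27
((606.5613403320312, 175.7726287841797), (16.215147018432617, 69.45222473144531), 64.6346435546875) [606.22586643 175.43413363  57.26363824]
tool shift mm [  0.9   1.  163.2]
```

The handle measurement agrees (69.5 × 16.2 mm, centre 606.6, 175.8). I descend and grip.

Emit:
jog_arm(
  commands=[
    [1, [0.01, 0.01, 0.4], [0, 0, 0]],
    [1, [0, 0, 0.4], [0, 0, 0]],
    [1, [0, 0, 0.4], [0, 0, 0]],
    [1, [0, 0, 0.25], [0, 0, 0]],
    [1, [0, 0, 0.12], [0, 0, 0]],
    [1, [0, 0, 0.06], [0, 0, 0]],
    [1, [0, 0, 0], [0, 0, 0]],
    [1, [0, 0, 0], [0, 0, 0]],
  ],
)

```text
t: 3.55
ee_pos: [608.1, 176.2, 31.1]
orientation: [-3.065, 0.684, -0.003]
ft_force: [-0.2, 0.3, -0.7]
width: 87.3
grasp_force: 0.0
```

Emit:
jog_arm(
  commands=[
    [-1, [0, 0, 0], [0, 0, 0]],
    [-1, [0, 0, 0], [0, 0, 0]],
    [-1, [0, 0, 0], [0, 0, 0]],
    [-1, [0, 0, 0], [0, 0, 0]],
    [-1, [0, 0, 0], [0, 0, 0]],
    [-1, [0, 0, 0], [0, 0, 0]],
    [-1, [0, 0, 0], [0, 0, 0]],
    [-1, [0, 0, 0], [0, 0, 0]],
  ],
)

```text
t: 4.35
ee_pos: [607.0, 175.8, 29.7]
orientation: [3.066, -0.685, -0.0]
ft_force: [0.0, 0.3, -0.2]
width: 27.6
grasp_force: 0.0
```

Run:
```python
from h import *
state()
```

```text
t 4.35 tcp [607.  175.8  29.7] yaw -25.17 tilt [-0.0002 -0.    ] F [ 0.03  0.27 -0.16] mom [0.02 0.01 0.06] w 27.6 g 0.0 q6 2.27
```

Emit:
jog_arm(
  commands=[
    [-1, [0, 0, 0], [0, 0, 0]],
    [-1, [0, 0, 0], [0, 0, 0]],
    [-1, [0, 0, 0], [0, 0, 0]],
    [-1, [0, 0, 0], [0, 0, 0]],
    [-1, [0, 0, 0], [0, 0, 0]],
    [-1, [0, 0, -0.05], [0, 0, 0]],
    [-1, [0, 0, -0.2], [0, 0, 0]],
    [-1, [0, 0, -0.4], [0, 0, 0]],
    [-1, [0, 0, -0.35], [0, 0, 0]],
    [-1, [0, 0, 0], [0, 0, 0]],
  ],
)

```text
t: 5.35
ee_pos: [610.6, 176.8, 135.5]
orientation: [-3.062, 0.683, -0.013]
ft_force: [0.5, -0.0, 0.4]
width: 0.3
grasp_force: 0.0
```

Run:
```python
from h import *
o,M=state()
# tool target above stone: lid offset 22 mm toward -x of stone etc
y=np.radians(21.5);c=np.array([595.6,-168.3]);X=np.array([np.cos(y),np.sin(y)]);t=c+22*X
toward([*t,129.7],M,o['ee_pos'])
```

```text
t 5.35 tcp [610.6 176.8 135.5] yaw -25.17 tilt [0.009  0.0024] F [ 0.46 -0.05  0.36] mom [ 0.06 -0.04  0.04] w 0.3 g 0.0 q6 2.27
tool shift mm [148.2 302.8   5. ]
```

The fingers shut on nothing, so I look.

Run:
```python
from h import *
o,M=state()
d=snap('side');print(d['eye'])
cv2.imwrite('pics/side2.png',cv2.resize(d['image'][100:330,140:440],None,fx=2.5,fy=2.5))
```

```text
t 5.35 tcp [610.6 176.8 135.5] yaw -25.17 tilt [0.009  0.0024] F [ 0.46 -0.05  0.36] mom [ 0.06 -0.04  0.04] w 0.3 g 0.0 q6 2.27
[281.37539822 438.8446406  572.65237435]
```

View pics/side2.png

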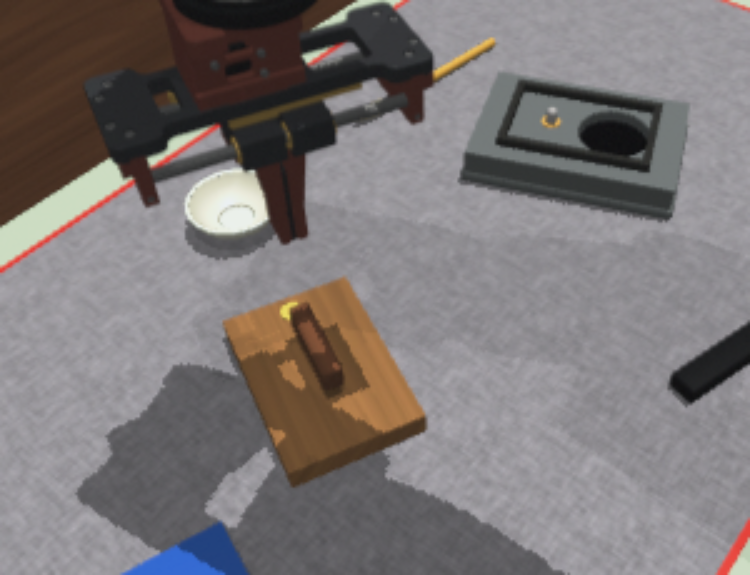

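The lid is still on the mat, with its handle at crop (318,348), and the gripper is above it. I re-measure the lid and then grip again, checking the grip before lifting.

Run:
```python
from h import *
for cam in('side','top'):
    d=dict(np.load('last_side.npz')) if cam=='side' else snap('top')
    K=d['intrinsics'];M=Rm(d['orientation']);e=d['eye']
    v,u=np.mgrid[0:400,0:640];r=np.stack([(u-K[0,2])/K[0,0],(v-K[1,2])/K[1,1],np.ones(u.shape)],-1)
    P=e+(r*d['z_map'][...,None])@M.T
    near=np.hypot(P[...,0]-606,P[...,1]-176)<100
    for n,a,b in(('lid',17,28),('handle',53,62)):
        m=near&(P[...,2]>a)&(P[...,2]<b)
        if m.sum()>8: print(cam,n,m.sum(),cv2.minAreaRect(P[m][:,:2].astype(np.float32)),P[m][:,2].mean())
o,M=state();toward([606.6,175.8,29],M,o['ee_pos'])
```

```text
side lid 3366 ((606.3302001953125, 175.447021484375), (104.49650573730469, 152.11302185058594), 64.5597915649414) 21.954396776100698
side handle 285 ((605.612548828125, 175.92127990722656), (16.144208908081055, 69.55408477783203), 64.59081268310547) 57.40516189299541
top lid 97 ((645.7157592773438, 188.1103973388672), (45.98793029785156, 90.6371841430664), 12.835665702819824) 21.622074237348183
top handle 29 ((628.9573974609375, 161.76858520507812), (9.363568305969238, 16.401721954345703), 65.70957946777344) 57.853812729130865
t 5.45 tcp [607.5 176.  130.9] yaw -25.17 tilt [0.002  0.0006] F [ 0.66  0.54 -0.63] mom [ 0.03  0.01 -0.01] w 0.5 g 0.0 q6 2.27
tool shift mm [ -0.9   0.7 101.9]
```

Emit:
jog_arm(
  commands=[
    [0.1, [0, 0, 0], [0, 0, 0]],
    [0.1, [0, 0, 0], [0, 0, 0]],
    [0.1, [0, 0, 0], [0, 0, 0]],
    [0.1, [0, 0, 0], [0, 0, 0]],
    [0.1, [0, 0, 0], [0, 0, 0]],
    [0.1, [0, 0, 0], [0, 0, 0]],
    [0.1, [0, 0, 0], [0, 0, 0]],
    [0.1, [0, 0, 0.2], [0, 0, 0]],
  ],
)

```text
t: 6.25
ee_pos: [609.3, 176.5, 112.1]
orientation: [-3.064, 0.684, -0.007]
ft_force: [0.3, 0.8, -0.0]
width: 48.4
grasp_force: 0.0
```

Emit:
jog_arm(
  commands=[
    [0.1, [-0.01, 0, 0.4], [0, 0, 0]],
    [0.1, [0, 0, 0.25], [0, 0, 0]],
    [0.1, [0, 0, 0.16], [0, 0, 0]],
    [0.1, [0, 0, 0], [0, 0, 0]],
    [0.1, [0, 0, 0], [0, 0, 0]],
    [-1, [0, 0, 0], [0, 0, 0]],
    [-1, [0, 0, 0], [0, 0, 0]],
    [-1, [0, 0, 0], [0, 0, 0]],
    [-1, [0, 0, 0], [0, 0, 0]],
  ],
)

```text
t: 7.15
ee_pos: [606.5, 176.4, 29.5]
orientation: [-3.066, 0.684, -0.001]
ft_force: [0.4, 0.3, -0.3]
width: 19.9
grasp_force: 0.0
```

Emit:
jog_arm(
  commands=[
    [-1, [0, 0, 0], [0, 0, 0]],
    [-1, [0, 0, 0], [0, 0, 0]],
    [-1, [0, 0, 0], [0, 0, 0]],
    [-1, [0, 0, 0], [0, 0, 0]],
    [-1, [0, 0, 0], [0, 0, 0]],
  ],
)

```text
t: 7.65
ee_pos: [606.8, 176.5, 29.5]
orientation: [-3.065, 0.684, -0.002]
ft_force: [-0.3, -0.4, 6.7]
width: 0.3
grasp_force: 2.9
```

Run:
```python
from h import *
state()
```

```text
t 7.65 tcp [606.8 176.5  29.5] yaw -25.17 tilt [0.0014 0.0004] F [-0.34 -0.4   6.71] mom [-0.03  0.08 -0.03] w 0.3 g 2.9 q6 2.27
```

Run:
```python
from h import *
d=snap('side')
def proj(p):
    c=Rm(d['orientation']).T@(np.array(p)-d['eye']);q=np.array(d['intrinsics'])@c;return (q[:2]/q[2]).round(1)
o,M=state()
print('tcp',proj(o['ee_pos']),'then',proj([607.5,176,131]),'grasp',proj(o['ee_pos']-18.7*M[:,2]))
cv2.imwrite('pics/side3.png',cv2.resize(d['image'][170:300,200:340],None,fx=4.2,fy=4.2,interpolation=cv2.INTER_CUBIC))
```

```text
t 7.7 tcp [606.8 176.5  29.5] yaw -25.17 tilt [0.0013 0.0004] F [-0.66  0.31  5.69] mom [-0.02  0.11 -0.03] w 0.7 g 2.9 q6 2.27
tcp [266.4 243.7] then [259.8 206.3] grasp [265.3 237.5]
```

View pics/side3.png

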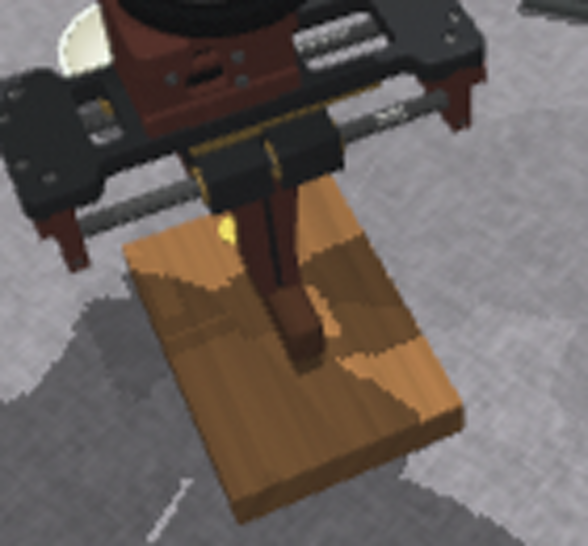

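The seen fingertips look higher than the reported TCP. I check this with depth.

Run:
```python
from h import *
d=dict(np.load('last_side.npz'))
K=d['intrinsics'];M=Rm(d['orientation']);e=d['eye']
for cy in range(190,365,12):
    row=[]
    for cx in (255,268,288,305):
        u,v=200+cx/4.2,170+cy/4.2;p=px(d,u,v);row.append(tuple(p.round(0).astype(int).tolist()))
    print(cy,row)
```

```text
190 [(582, 198, 146), (579, 195, 146), (594, 172, 115), (651, 113, 22)]
202 [(600, 185, 115), (597, 180, 112), (593, 174, 110), (645, 119, 23)]
214 [(598, 187, 110), (599, 180, 103), (593, 174, 102), (640, 125, 23)]
226 [(599, 188, 103), (598, 181, 98), (594, 174, 94), (637, 128, 20)]
238 [(600, 187, 94), (599, 182, 90), (595, 175, 86), (631, 135, 21)]
250 [(600, 189, 88), (599, 183, 83), (594, 176, 80), (625, 141, 22)]
262 [(600, 190, 81), (597, 185, 79), (595, 177, 73), (621, 145, 21)]
274 [(600, 191, 74), (598, 186, 72), (595, 178, 66), (616, 150, 21)]
286 [(604, 189, 62), (599, 186, 62), (595, 179, 59), (610, 156, 23)]
298 [(624, 175, 22), (598, 189, 58), (591, 183, 57), (585, 179, 58)]
310 [(620, 179, 21), (601, 187, 45), (586, 188, 58), (580, 184, 59)]
322 [(614, 185, 24), (610, 181, 22), (582, 193, 59), (576, 189, 59)]
334 [(611, 189, 21), (605, 186, 23), (580, 196, 56), (575, 190, 53)]
346 [(606, 194, 22), (602, 190, 21), (579, 197, 48), (575, 192, 46)]
358 [(601, 199, 23), (598, 194, 21), (581, 197, 38), (580, 189, 30)]
```

The finger ends are at z≈60, resting on the handle top at 59 mm, although the reported TCP is 29.5. I lift and measure the true tip height, first shut and then half open.

Emit:
jog_arm(
  commands=[
    [-1, [0, 0, -0.3], [0, 0, 0]],
    [-1, [0, 0, -0.3], [0, 0, 0]],
    [-1, [0, 0, 0], [0, 0, 0]],
    [-1, [0, 0, 0], [0, 0, 0]],
    [-1, [0, 0, 0], [0, 0, 0]],
  ],
)

```text
t: 8.2
ee_pos: [605.2, 176.1, 87.6]
orientation: [3.065, -0.684, -0.003]
ft_force: [-0.5, 0.3, 0.5]
width: 0.3
grasp_force: 0.0
```

```bash
cat >> h.py <<'E'
def cloud(d):
    K=d['intrinsics'];M=Rm(d['orientation'])
    v,u=np.mgrid[0:400,0:640];r=np.stack([(u-K[0,2])/K[0,0],(v-K[1,2])/K[1,1],np.ones(u.shape)],-1)
    return d['eye']+(r*d['z_map'][...,None])@M.T
def tips(w=30):
    o,M=state();P=cloud(snap('side')).reshape(-1,3);L=(P-o['ee_pos'])@M
    m=(abs(L[:,0])<16)&(abs(L[:,1])<w)&(P[:,2]>64)&(L[:,2]>-60)
    Q=L[m];print('low tips tool z max',np.sort(Q[:,2])[-12:].round(1)); b=Q[Q[:,2]>Q[:,2].max()-12]; print('tool x,y range',np.percentile(b[:,:2],[3,97],axis=0).round(1).tolist())
E
python3 -c "
from h import *
tips()"
```

```text
t 8.2 tcp [605.2 176.1  87.6] yaw -25.17 tilt [-0.0018 -0.0005] F [-0.5   0.27  0.45] mom [ 0.04  0.02 -0.  ] w 0.3 g 0.0 q6 2.27
low tips tool z max [-32.7 -32.5 -32.1 -31.5 -31.4 -30.7 -30.5 -30.4 -30.  -29.9 -28.7 -28.5]
tool x,y range [[-12.0, -10.1], [6.4, 7.3]]
```

Emit:
jog_arm(
  commands=[
    [0.1, [0, 0, 0], [0, 0, 0]],
    [0.1, [0, 0, 0], [0, 0, 0]],
    [0.1, [0, 0, 0], [0, 0, 0]],
    [0.1, [0, 0, 0], [0, 0, 0]],
    [0.1, [0, 0, 0], [0, 0, 0]],
    [0.1, [0, 0, 0], [0, 0, 0]],
    [0.1, [0, 0, 0], [0, 0, 0]],
  ],
)

```text
t: 8.95
ee_pos: [606.2, 176.3, 88.8]
orientation: [-3.066, 0.684, -0.0]
ft_force: [-0.6, 0.5, -0.0]
width: 48.3
grasp_force: 0.0
```

```bash
python3 -c "
from h import *
tips(50)"
```

```text
t 8.95 tcp [606.2 176.3  88.8] yaw -25.17 tilt [0.0001 0.    ] F [-0.61  0.5  -0.  ] mom [0.07 0.03 0.02] w 48.3 g 0.0 q6 2.27
low tips tool z max [-31.1 -30.7 -30.7 -30.6 -30.5 -30.2 -29.7 -29.4 -29.3 -29.  -28.8 -28.7]
tool x,y range [[-12.0, -33.7], [7.8, 31.3]]
```

The true tips sit about 29.5 mm above the reported TCP, shut and open alike, and are laterally right to about 1 mm. So the reported z has to go down to about 1.

Emit:
jog_arm(
  commands=[
    [0.1, [0, 0.01, 0.35], [0, 0, 0]],
    [0.1, [0, 0, 0.25], [0, 0, 0]],
    [0.1, [0, 0, 0.15], [0, 0, 0]],
    [0.1, [0, 0, 0.08], [0, 0, 0]],
    [0.1, [0, 0, 0.04], [0, 0, 0]],
    [0.1, [0, 0, 0], [0, 0, 0]],
  ],
)

```text
t: 9.6
ee_pos: [606.0, 175.5, 2.0]
orientation: [-3.066, 0.684, -0.0]
ft_force: [0.2, -0.3, 0.1]
width: 48.4
grasp_force: 0.0
```

Emit:
jog_arm(
  commands=[
    [-1, [0, 0, 0], [0, 0, 0]],
    [-1, [0, 0, 0], [0, 0, 0]],
    [-1, [0, 0, 0], [0, 0, 0]],
    [-1, [0, 0, 0], [0, 0, 0]],
    [-1, [0, 0, 0], [0, 0, 0]],
    [-1, [0, 0, 0], [0, 0, 0]],
    [-1, [0, 0, 0], [0, 0, 0]],
  ],
)

```text
t: 10.3
ee_pos: [605.8, 175.4, 2.1]
orientation: [-3.066, 0.685, -0.0]
ft_force: [-1.6, -0.4, 5.3]
width: 16.0
grasp_force: 30.0
```

```bash
python3 -c "
from h import *
state()"
```

```text
t 10.3 tcp [605.8 175.4   2.1] yaw -25.18 tilt [0.0002 0.    ] F [-1.59 -0.41  5.3 ] mom [-0.07  0.23 -0.08] w 16.0 g 30.0 q6 2.27
```

Gripped: width 16.0 mm, 30 N. I lift.

Emit:
jog_arm(
  commands=[
    [-1, [0, 0, -0.05], [0, 0, 0]],
    [-1, [0, 0, -0.15], [0, 0, 0]],
    [-1, [0, 0, -0.25], [0, 0, 0]],
    [-1, [0, 0, -0.25], [0, 0, 0]],
    [-1, [0, 0, -0.2], [0, 0, 0]],
    [-1, [0, 0, -0.1], [0, 0, 0]],
    [-1, [0, 0, 0], [0, 0, 0]],
    [-1, [0, 0, 0], [0, 0, 0]],
  ],
)

```text
t: 11.1
ee_pos: [605.2, 175.3, 101.3]
orientation: [3.066, -0.684, -0.001]
ft_force: [-0.1, 0.3, -3.4]
width: 15.8
grasp_force: 30.0
```

Run:
```python
from h import *
o,M=state()
def lidfit():
    P=cloud(snap('side')).reshape(-1,3);L=(P-o['ee_pos'])@M
    m=(abs(L[:,0])<85)&(abs(L[:,1])<62)&(L[:,2]<-10)&(L[:,2]>-32)
    Q=L[m]
    A=np.c_[Q[:,:2],np.ones(len(Q))]
    k=np.linalg.lstsq(A,Q[:,2],rcond=None)[0];r=Q[:,2]-A@k;g=abs(r)<4;k=np.linalg.lstsq(A[g],Q[g,2],rcond=None)[0]
    print('top plane tool z',k.round(3),g.sum(),'rect',cv2.minAreaRect(Q[g][:,:2].astype(np.float32)))
lidfit()
y=np.radians(21.5);c=np.array([595.6,-168.3]);X=np.array([np.cos(y),np.sin(y)])
toward([*(c+22*X),o['ee_pos'][2]],M,o['ee_pos']);print(c+22*X)
```

```text
t 11.1 tcp [605.2 175.3 101.3] yaw -25.17 tilt [-0.0008 -0.0002] F [-0.07  0.26 -3.39] mom [0.08 0.03 0.02] w 15.8 g 30.0 q6 2.27
top plane tool z [-2.0000e-03  0.0000e+00 -1.9795e+01] 3396 rect ((0.3437042236328125, -0.6959037780761719), (152.9142303466797, 104.38452911376953), 0.1667257398366928)
tool shift mm [1.525e+02 2.990e+02 1.000e-01]
[ 616.0691865  -160.23697301]
```

The lid is held level (weight about 3.4 N) and centred in the tool to within 1 mm. One more fix on the stone from both cameras before carrying the lid over.

Run:
```python
from h import *
for cam in('side','top'):
    d=dict(np.load('last_side.npz')) if cam=='side' else snap('top')
    P=cloud(d);near=np.hypot(P[...,0]-596,P[...,1]+168)<125
    for n,a,b in(('slate',33,40.5),('seal',42,48)):
        m=near&(P[...,2]>a)&(P[...,2]<b)
        m=cv2.morphologyEx(m.astype(np.uint8),cv2.MORPH_OPEN,np.ones((2,2)))>0
        r=cv2.minAreaRect(P[m][:,:2].astype(np.float32));print(cam,n,m.sum(),np.round(r[0],1),np.round(r[1],1),round(r[2],2),P[m][:,2].mean().round(1))
    m=(np.hypot(P[...,0]-621,P[...,1]+158)<9)&(P[...,2]>47);print('pin',P[m].mean(0).round(1),m.sum())
d=dict(np.load('last_side.npz'));cv2.imwrite('pics/side4.png',cv2.resize(d['image'][120:195,315:425],None,fx=6,fy=6,interpolation=cv2.INTER_CUBIC))
```

```text
side slate 1980 [486.6  95.9] [191.1 788.6] 21.45 36.8
side seal 403 [478.9 121.2] [139.1 735.1] 21.2 46.0
pin [ 619.7 -157.6   49.8] 11
top slate 2919 [552.4 -69.6] [192.8 375.1] 21.41 38.5
top seal 415 [547.1 -56.7] [139.8 347.5] 21.71 44.7
pin [ 620.8 -157.7   51.3] 13
```

View pics/side4.png

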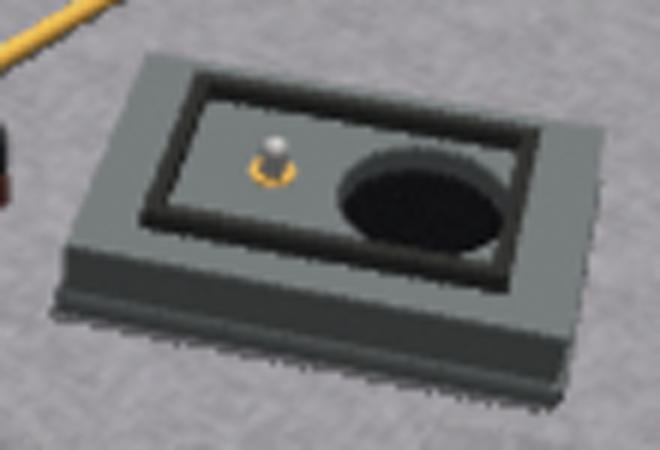

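Pin tip at crop (276,143), brass collar below it, and well to the right. Pin ≈ (620.8, −157.7), stone yaw ≈ 21.45°. I carry the lid to 22 mm beyond the seat along the stone's +x.

Emit:
jog_arm(
  commands=[
    [-1, [0.1, 0.2, 0], [0, 0, 0]],
    [-1, [0.19, 0.37, 0], [0, 0, 0]],
    [-1, [0.19, 0.37, 0], [0, 0, 0]],
    [-1, [0.19, 0.37, 0], [0, 0, 0]],
    [-1, [0.19, 0.37, 0], [0, 0, 0]],
    [-1, [0.19, 0.37, 0], [0, 0, 0]],
    [-1, [0.19, 0.37, 0], [0, 0, 0]],
    [-1, [0.19, 0.37, 0], [0, 0, 0]],
    [-1, [0.09, 0.21, 0], [0, 0, 0]],
  ],
)

```text
t: 12.1
ee_pos: [615.1, -163.8, 100.5]
orientation: [3.065, -0.687, -0.002]
ft_force: [1.0, -0.2, -2.9]
width: 16.0
grasp_force: 30.0
```

Emit:
jog_arm(
  commands=[
    [-1, [0, 0, 0], [0, 0, -0.1]],
    [-1, [0, 0, 0], [0, 0, -0.18]],
    [-1, [0, 0, 0], [0, 0, -0.18]],
    [-1, [0, 0, 0], [0, 0, -0.18]],
    [-1, [0, 0, 0], [0, 0, -0.18]],
    [-1, [0, 0, 0], [0, 0, -0.16]],
    [-1, [0, 0, 0], [0, 0, -0.055]],
    [-1, [0, 0, 0], [0, 0, 0]],
    [-1, [0, 0, 0], [0, 0, 0]],
    [-1, [0, 0, 0], [0, 0, 0]],
  ],
)

```text
t: 13.1
ee_pos: [615.4, -160.7, 101.3]
orientation: [-3.087, -0.582, 0.001]
ft_force: [-0.0, 0.8, -3.3]
width: 15.9
grasp_force: 30.0
```

```bash
cat >> h.py <<'E'
def st(yaw=21.45,pin=(620.8,-157.7)):
    o,M=state();y=np.radians(yaw);X=np.array([np.cos(y),np.sin(y)]);Y=np.array([-X[1],X[0]])
    seat=np.array(pin)-28*X; dlt=o['ee_pos'][:2]-seat
    print('tcp rel. seat: along %.1f lateral %.1f  under z %.1f'%(dlt@X,dlt@Y,o['ee_pos'][2]+.4))
    return o,M
E
python3 - <<'E'
from h import *
o,M=st()
P=cloud(snap('side')).reshape(-1,3);L=(P-o['ee_pos'])@M
m=(abs(L[:,0])<85)&(abs(L[:,1])<62)&(L[:,2]<-14)&(L[:,2]>-26);Q=L[m]
A=np.c_[Q[:,:2],np.ones(len(Q))];k=np.linalg.lstsq(A,Q[:,2],rcond=None)[0]
print(k.round(4),len(Q),cv2.minAreaRect(Q[:,:2].astype(np.float32)))
E
```

```text
t 13.1 tcp [ 615.4 -160.7  101.3] yaw 21.35 tilt [-0.0008  0.0002] F [-0.03  0.8  -3.33] mom [-0.05 -0.05 -0.  ] w 15.9 g 30.0 q6 0.92
tcp rel. seat: along 21.9 lateral -0.8  under z 101.7
[ 2.00000e-04 -1.10000e-02 -1.95898e+01] 1662 ((0.9413986206054688, -1.6999549865722656), (108.24579620361328, 150.70887756347656), 89.38249969482422)
```

Emit:
jog_arm(
  commands=[
    [-1, [0, 0, 0.15], [0, 0, 0]],
    [-1, [0, 0, 0.15], [0, 0, 0]],
    [-1, [0, 0, 0.1], [0, 0, 0]],
    [-1, [0, 0, 0.05], [0, 0, 0]],
    [-1, [0, 0, 0], [0, 0, 0]],
    [-1, [0, 0, 0], [0, 0, 0]],
  ],
)

```text
t: 13.75
ee_pos: [615.9, -160.8, 56.7]
orientation: [3.087, 0.583, 0.0]
ft_force: [-0.5, -0.0, -2.6]
width: 16.1
grasp_force: 30.0
```

Emit:
jog_arm(
  commands=[
    [-1, [0, 0, 0.01], [0, 0, 0]],
    [-1, [0, 0, 0], [0, 0, 0]],
  ],
)

```text
t: 13.95
ee_pos: [616.1, -160.9, 56.2]
orientation: [3.087, 0.583, 0.001]
ft_force: [0.3, 0.3, -3.1]
width: 16.1
grasp_force: 30.0
```

Emit:
jog_arm(
  commands=[
    [-1, [0, 0, 0.01], [0, 0, 0]],
    [-1, [0, 0, 0], [0, 0, 0]],
  ],
)

```text
t: 14.15
ee_pos: [615.8, -160.8, 54.9]
orientation: [3.087, 0.583, 0.0]
ft_force: [0.4, 0.3, -3.1]
width: 16.0
grasp_force: 30.0
```

Emit:
jog_arm(
  commands=[
    [-1, [0, 0, 0.01], [0, 0, 0]],
    [-1, [0, 0, 0], [0, 0, 0]],
  ],
)

```text
t: 14.35
ee_pos: [615.6, -160.8, 53.7]
orientation: [-3.087, -0.583, 0.0]
ft_force: [0.3, -0.1, -3.5]
width: 15.9
grasp_force: 30.0
```

Emit:
jog_arm(
  commands=[
    [-1, [0, 0, 0.005], [0, 0, 0]],
    [-1, [0, 0, 0], [0, 0, 0]],
  ],
)

```text
t: 14.55
ee_pos: [615.6, -160.8, 53.2]
orientation: [-3.087, -0.583, 0.0]
ft_force: [-0.0, -0.3, -3.2]
width: 16.3
grasp_force: 30.0
```

Emit:
jog_arm(
  commands=[
    [-1, [0, 0, 0.005], [0, 0, 0]],
    [-1, [0, 0, 0], [0, 0, 0]],
  ],
)

```text
t: 14.75
ee_pos: [615.7, -160.8, 52.7]
orientation: [-3.087, -0.583, 0.0]
ft_force: [0.3, 0.6, -3.7]
width: 15.8
grasp_force: 30.0
```

Emit:
jog_arm(
  commands=[
    [-1, [0, 0, 0.005], [0, 0, 0]],
    [-1, [0, 0, 0], [0, 0, 0]],
  ],
)

```text
t: 14.95
ee_pos: [615.7, -160.7, 52.2]
orientation: [-3.087, -0.583, 0.0]
ft_force: [-0.2, 0.5, -3.3]
width: 16.1
grasp_force: 30.0
```

Emit:
jog_arm(
  commands=[
    [-1, [0, 0, 0.005], [0, 0, 0]],
    [-1, [0, 0, 0], [0, 0, 0]],
  ],
)

```text
t: 15.15
ee_pos: [615.7, -160.8, 51.9]
orientation: [3.087, 0.583, 0.0]
ft_force: [-0.5, 0.3, -2.5]
width: 16.1
grasp_force: 30.0
```

Emit:
jog_arm(
  commands=[
    [-1, [0, 0, 0.005], [0, 0, 0]],
    [-1, [0, 0, 0], [0, 0, 0]],
  ],
)

```text
t: 15.35
ee_pos: [615.8, -160.8, 51.7]
orientation: [3.087, 0.583, 0.0]
ft_force: [-1.7, -0.1, 3.1]
width: 15.7
grasp_force: 30.0
```

Emit:
jog_arm(
  commands=[
    [-1, [0, 0, 0.003], [0, 0, 0]],
    [-1, [0, 0, 0], [0, 0, 0]],
  ],
)

```text
t: 15.55
ee_pos: [615.9, -160.8, 51.6]
orientation: [3.087, 0.583, 0.001]
ft_force: [-2.5, 0.9, 4.4]
width: 15.4
grasp_force: 30.0
```

```bash
python3 -c "
from h import *
st()"
```

```text
t 15.55 tcp [ 615.9 -160.8   51.6] yaw 21.4 tilt [ 0.0004 -0.0001] F [-2.5   0.86  4.39] mom [ 0.18  0.55 -0.  ] w 15.4 g 30.0 q6 0.92
tcp rel. seat: along 22.3 lateral -1.1  under z 52.0
```

Contact with the pin tip (about 7.7 N, lid level). Now I slide along −x.

Emit:
jog_arm(
  commands=[
    [-1, [-0.02, 0, 0], [0, 0, 0]],
    [-1, [-0.02, 0, 0], [0, 0, 0]],
    [-1, [-0.02, 0, 0], [0, 0, 0]],
    [-1, [-0.02, 0, 0], [0, 0, 0]],
  ],
)

```text
t: 15.95
ee_pos: [609.4, -164.0, 51.6]
orientation: [3.086, 0.583, 0.004]
ft_force: [3.7, 1.3, 3.7]
width: 15.8
grasp_force: 30.0
```

Emit:
jog_arm(
  commands=[
    [-1, [-0.02, 0, 0], [0, 0, 0]],
    [-1, [-0.02, 0, 0], [0, 0, 0]],
    [-1, [-0.02, 0, 0], [0, 0, 0]],
    [-1, [-0.02, 0, 0], [0, 0, 0]],
    [-1, [0, 0, 0], [0, 0, 0]],
  ],
)

```text
t: 16.45
ee_pos: [598.5, -167.2, 50.6]
orientation: [-3.086, -0.584, 0.007]
ft_force: [-3.6, -4.1, 3.0]
width: 15.4
grasp_force: 30.0
```

```bash
python3 -c "
from h import *
st()"
```

```text
t 16.45 tcp [ 598.5 -167.2   50.6] yaw 21.44 tilt [-0.0042 -0.0004] F [-3.63 -4.13  2.96] mom [-0.74  0.45 -0.08] w 15.4 g 30.0 q6 0.91
tcp rel. seat: along 3.8 lateral -0.6  under z 51.0
```

It has begun dropping into the socket's chamfer: z is down 1 mm and the pin pulls the lid along −x and slightly −y. I carry on in small steps.

Emit:
jog_arm(
  commands=[
    [-1, [-0.01, 0, 0.003], [0, 0, 0]],
    [-1, [-0.01, 0, 0.003], [0, 0, 0]],
    [-1, [0, 0, 0], [0, 0, 0]],
  ],
)

```text
t: 16.75
ee_pos: [597.4, -167.5, 49.8]
orientation: [-3.086, -0.583, 0.004]
ft_force: [-3.2, -3.1, 2.8]
width: 16.2
grasp_force: 30.0
```

```bash
python3 -c "
from h import *
st()"
```

```text
t 16.75 tcp [ 597.4 -167.5   49.8] yaw 21.4 tilt [-0.0028  0.0002] F [-3.2  -3.06  2.77] mom [-0.67  0.58 -0.03] w 16.2 g 30.0 q6 0.91
tcp rel. seat: along 2.6 lateral -0.6  under z 50.2
```

Emit:
jog_arm(
  commands=[
    [-1, [-0.01, 0.003, 0.005], [0, 0, 0]],
    [-1, [-0.01, 0.003, 0.005], [0, 0, 0]],
    [-1, [0, 0, 0], [0, 0, 0]],
  ],
)

```text
t: 17.05
ee_pos: [596.6, -168.6, 48.7]
orientation: [-3.087, -0.583, 0.002]
ft_force: [-2.1, -2.7, -1.6]
width: 15.9
grasp_force: 30.0
```

```bash
python3 -c "
from h import *
st()"
```

```text
t 17.05 tcp [ 596.6 -168.6   48.7] yaw 21.41 tilt [-0.0013  0.0002] F [-2.1  -2.75 -1.61] mom [-0.49  0.38 -0.02] w 15.9 g 30.0 q6 0.9
tcp rel. seat: along 1.5 lateral -1.3  under z 49.1
```

Emit:
jog_arm(
  commands=[
    [-1, [-0.006, 0.006, 0.01], [0, 0, 0]],
    [-1, [0, 0, 0.01], [0, 0, 0]],
    [-1, [0, 0, 0], [0, 0, 0]],
  ],
)

```text
t: 17.35
ee_pos: [596.3, -169.3, 46.7]
orientation: [-3.086, -0.584, 0.002]
ft_force: [-2.3, -2.8, -4.1]
width: 15.9
grasp_force: 30.0
```

```bash
python3 -c "
from h import *
st()"
```

```text
t 17.35 tcp [ 596.3 -169.3   46.7] yaw 21.41 tilt [-0.0013  0.0002] F [-2.31 -2.77 -4.14] mom [-0.45  0.4  -0.08] w 15.9 g 30.0 q6 0.9
tcp rel. seat: along 1.0 lateral -1.9  under z 47.1
```

The pin is in the socket. I go down onto the seal, relieving the side force as it drops.

Emit:
jog_arm(
  commands=[
    [-1, [-0.007, 0.008, 0.01], [0, 0, 0]],
    [-1, [0, 0, 0.01], [0, 0, 0]],
    [-1, [0, 0, 0], [0, 0, 0]],
  ],
)

```text
t: 17.65
ee_pos: [596.6, -170.3, 45.1]
orientation: [-3.087, -0.583, 0.0]
ft_force: [-0.3, -0.4, -3.9]
width: 16.0
grasp_force: 30.0
```

```bash
python3 -c "
from h import *
st()"
```

```text
t 17.65 tcp [ 596.6 -170.3   45.1] yaw 21.4 tilt [-0.0002  0.0002] F [-0.32 -0.39 -3.89] mom [-0.1   0.23  0.01] w 16.0 g 30.0 q6 0.9
tcp rel. seat: along 0.8 lateral -2.8  under z 45.5
```

Emit:
jog_arm(
  commands=[
    [-1, [-0.007, 0.008, 0.01], [0, 0, 0]],
    [-1, [0, 0, 0.01], [0, 0, 0]],
    [-1, [0, 0, 0], [0, 0, 0]],
    [-1, [0, 0, 0], [0, 0, 0]],
  ],
)

```text
t: 18.05
ee_pos: [596.5, -171.4, 43.8]
orientation: [3.087, 0.583, 0.001]
ft_force: [-1.9, 1.6, 2.2]
width: 15.8
grasp_force: 30.0
```

```bash
python3 -c "
from h import *
st()"
```

```text
t 18.05 tcp [ 596.5 -171.4   43.8] yaw 21.4 tilt [ 0.0005 -0.    ] F [-1.93  1.58  2.16] mom [ 0.2   0.34 -0.01] w 15.8 g 30.0 q6 0.9
tcp rel. seat: along 0.3 lateral -3.8  under z 44.2
```

Seated on the seal at the predicted height (43.8). Now I press.

Emit:
jog_arm(
  commands=[
    [-1, [0, -0.003, 0.01], [0, 0, 0]],
    [-1, [0, 0, 0.01], [0, 0, 0]],
    [-1, [0, 0, 0.01], [0, 0, 0]],
    [-1, [0, 0, 0.005], [0, 0, 0]],
    [-1, [0, 0, 0], [0, 0, 0]],
  ],
)

```text
t: 18.55
ee_pos: [596.5, -171.3, 40.5]
orientation: [3.087, 0.583, 0.001]
ft_force: [-3.7, 0.7, 7.6]
width: 15.9
grasp_force: 30.0
```

```bash
python3 -c "
from h import *
st()"
```

```text
t 18.55 tcp [ 596.5 -171.3   40.5] yaw 21.4 tilt [ 0.0007 -0.0003] F [-3.68  0.72  7.61] mom [0.06 0.7  0.04] w 15.9 g 30.0 q6 0.9
tcp rel. seat: along 0.4 lateral -3.8  under z 40.9
```

Emit:
jog_arm(
  commands=[
    [-1, [-0.003, 0, 0.01], [0, 0, 0]],
    [-1, [0, 0, 0.01], [0, 0, 0]],
    [-1, [0, 0, 0.004], [0, 0, 0]],
    [-1, [0, 0, 0], [0, 0, 0]],
    [-1, [0, 0, 0], [0, 0, 0]],
  ],
)

```text
t: 19.05
ee_pos: [596.5, -171.4, 39.1]
orientation: [3.086, 0.583, 0.002]
ft_force: [-5.0, 1.9, 15.4]
width: 16.2
grasp_force: 30.0
```

Run:
```python
from h import *
o,M=st()
d=snap('side');cv2.imwrite('pics/side5.png',cv2.resize(d['image'][90:210,290:450],None,fx=4.5,fy=4.5,interpolation=cv2.INTER_CUBIC))
P=cloud(d).reshape(-1,3);y=np.radians(21.45);X=np.array([np.cos(y),np.sin(y)]);Y=np.array([-X[1],X[0]])
c=np.array([620.8,-157.7])-28*X;L=np.c_[(P[:,:2]-c)@X,(P[:,:2]-c)@Y,P[:,2]]
m=(abs(L[:,0])<90)&(abs(L[:,1])<66)&(L[:,2]>54)&(L[:,2]<66);Q=L[m]
A=np.c_[Q[:,:2],np.ones(len(Q))];k=np.linalg.lstsq(A,Q[:,2],rcond=None)[0];g=abs(Q[:,2]-A@k)<4
print('lid top plane',np.linalg.lstsq(A[g],Q[g,2],rcond=None)[0].round(4),cv2.minAreaRect(Q[g][:,:2].astype(np.float32)))
```

```text
t 19.05 tcp [ 596.5 -171.4   39.1] yaw 21.4 tilt [ 0.0014 -0.0003] F [-5.01  1.9  15.4 ] mom [ 0.29  0.96 -0.01] w 16.2 g 30.0 q6 0.9
tcp rel. seat: along 0.4 lateral -3.9  under z 39.5
lid top plane [ 4.00000e-04 -6.20000e-03  5.87655e+01] ((1.3938217163085938, -2.084991455078125), (150.26927185058594, 106.71147918701172), 0.13859733939170837)
```

View pics/side5.png

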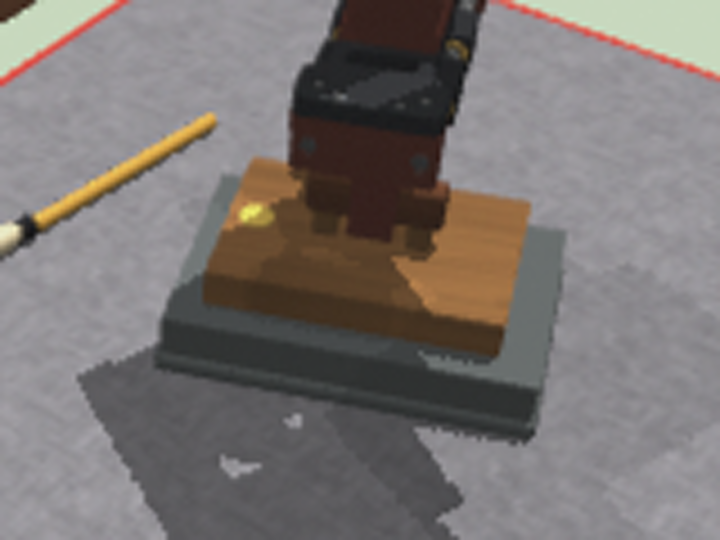

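The lid lies level over the stone with its brass dot (255,213) at the pin end, pressed at about 15 N on the wrist plus its weight. The side force says it wants about 1 mm toward −x/+y, so I ease that while keeping the press, with a touch more push.

Emit:
jog_arm(
  commands=[
    [-1, [-0.005, -0.005, 0.002], [0, 0, 0]],
    [-1, [-0.005, -0.005, 0.001], [0, 0, 0]],
    [-1, [0, 0, 0], [0, 0, 0]],
    [-1, [0, 0, 0], [0, 0, 0]],
    [-1, [0, 0, 0], [0, 0, 0]],
    [-1, [0, 0, 0], [0, 0, 0]],
  ],
)

```text
t: 19.7
ee_pos: [596.6, -171.4, 39.1]
orientation: [3.085, 0.583, 0.006]
ft_force: [-2.5, 0.1, 13.6]
width: 15.6
grasp_force: 30.0
```

```bash
python3 -c "
from h import *
st()"
```

```text
t 19.7 tcp [ 596.6 -171.4   39.1] yaw 21.41 tilt [ 0.004  -0.0013] F [-2.46  0.1  13.65] mom [ 0.11  0.53 -0.  ] w 15.6 g 30.0 q6 0.9
tcp rel. seat: along 0.4 lateral -3.9  under z 39.5
```

Emit:
jog_arm(
  commands=[
    [-1, [0, 0, 0.004], [0, 0, 0]],
    [-1, [0, 0, 0.002], [0, 0, 0]],
    [-1, [0, 0, 0], [0, 0, 0]],
    [-1, [0, 0, 0], [0, 0, 0]],
    [-1, [0, 0, 0], [0, 0, 0]],
  ],
)

```text
t: 20.2
ee_pos: [596.6, -171.4, 39.1]
orientation: [3.085, 0.583, 0.006]
ft_force: [-3.0, 0.7, 19.1]
width: 15.8
grasp_force: 30.0
```

```bash
python3 -c "
from h import *
st()"
```

```text
t 20.2 tcp [ 596.6 -171.4   39.1] yaw 21.4 tilt [ 0.0041 -0.0013] F [-2.97  0.73 19.06] mom [0.14 0.88 0.05] w 15.8 g 30.0 q6 0.9
tcp rel. seat: along 0.5 lateral -3.9  under z 39.5
```

Height stays at 39.1 while the force rises to 19 N, so the seal is at its hard stop. I hand in.

```bash
python3 -c "
from h import *
print(close_job())"
```

```text
the job is handed in; nothing more can be done
None
```

The job is handed in at about 20 s with the lid on the pin, its brass-dot end at the pin end, 1–3 mm off centre sideways by camera, and still held at about 19 N with the seal at its hard stop; the dish, brush and ink stick were not touched.

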